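Refit the sight-glass hatch of a distillation tester and lock it with its turnbuttons

ROBOT

A 6-joint arm with a two-finger parallel gripper is mounted at the origin on the work surface. World frame = base frame: x ahead of the robot, y to its left, z up, the work surface at z = 0. Lengths are in m, angles in rad, forces in N, time in s.
With the tool pointing down it reaches from about 0.375 to 0.825 m from the base axis. Payload 5.5 kg.
Tool frame: the origin (TCP) lies on the front face of the gripper's body, between the roots of the fingers; the fingertips stand 73 mm ahead of it and the grasp point (between the pads) lies 54 mm ahead of it; z points along the fingers, y is the direction in which the jaws open and shut (so a half turn about z gives the same grasp; the last joint's range is limited). The gripper opens to 85 mm and grips with 20 to 120 N. Pads are 22 mm wide; open, the fingers measure 114 mm over their backs; the gripper's body (76 mm by 85 mm) begins 54 mm behind the grasp point. The pads swing forward as they close: fully open they stand 13 mm farther back than shut.
Start: joints at [1.341, 0.314, -0.047, 1.21, 0, 1.571], TCP at [0.137, 0.584, 0.304] pointing down, gripper open.
Joint ranges: [-2.67, 2.67], [-0.69, 1.73], [-1.03, 1.25], [-2.08, 2.16], [-1.42, 1.45], [-3.14, 3.14]. Speed limits (rad/s): [2.39, 2.39, 3.01, 3.14, 3.14, 3.14].

INTERFACE

Orientations are given as a 3x3 rotation matrix whose columns are the frame's x, y, z axes.
In Python, from plant import monitor, read_camera, env gives the robot as it stands.
- The arm moves only by the shell command python3 -m jog 'ROWS' [FORCE]. ROWS is text: rows parted by semicolons, each of 7 numbers parted by spaces: the turn, a rotation vector about the world's x, y, z in rad, then the shift along the world's x, y, z in m, then the finger opening in m, from 0 to 0.0854. In form: rx ry rz tx ty tz claw; .... A call has 1 to 20 rows; each row is the pose to reach, as a shift and turn from the pose commanded when the call began; what a row does not reach only later rows make up. A row lasts 1/10 s, in which the tool goes at most 50 mm and 8.59 degrees, less where a joint would pass 70% of its speed; a pose out of reach is approached as far as the arm can. A call with a gripper value outside its range is refused whole. The fingers move at their own pace and stop on an object; FORCE is the grip in N (left out, the last holds). Time passes only in rows, so rows that repeat a pose let the fingers close. It gives the time, the measured TCP pose, the force and the opening at its end, in the units of the state.
- monitor.state(): the state, without advancing time (a new reading comes with each control period).
- read_camera(name): name is "scene" or "side" or "wrist"; returns a dict with "img" (384x512x3 uint8, red, green, blue), "mtx" (3x3 intrinsics, pixels), "origin" and "attitude" of the camera in the world; the wrist camera has in their place "mount" (4x4, takes a point from camera to tool coordinates, whose origin is the TCP and whose axes are the flange's). Camera axes: x right, y down, z forward; pixel columns grow to the right and rows downward; lengths in m; the calibration is good to about 2 mm. A picture is of the moment at which its call begins: read the wrist's pose just before it. There is no depth.
- env.job_done(): hands the job in, once; it reports no verdict.
The state is a dict: "time": time; "joint_pos": joint angles; "dq": joint speeds; "joint_torque": joint torques, N m; "position": TCP position; "tool_rot": TCP orientation; "ft_force": force on the tool from outside, world axes, zero at the start; "moment": the same for the moment, N m; "width": finger opening in m.
Only numpy, scipy, OpenCV 4.12 (cv2) and the standard library are available. Lean on these libraries where they do the work, as an engineer would, in place of code of your own. Each camera call takes 0.05 s, during which the arm holds its last target. There are 200 camera calls.

TASK

Take the glazed hatch cover out of the blue tray and lay it gently, handle outwards, fully home in the pocket on the sloping face of the cream instrument, first swinging aside any turnbutton that is in the way. Then turn both turnbuttons so that they point squarely across onto the cover's rim and lock it in, and let go. Leave the other things on the bench and in the tray undisturbed.

Things in the scene. Friction and masses are not known exactly. Their poses are not given: they have to be found in the camera images.
- instrument: Cream bench instrument 260 wide (y), fixed; place and yaw vary. Origin on the bench under the middle of its sloping face; front faces its -x. Front wall 68 mm before the origin, 58 high; from there the face slopes up 25 degrees, 150 long, to a flat rear body 126 high reaching 163 behind the origin, with two round caps to 142 high.
- pocket: Rectangular pocket in the sloping face, 95 (x) by 125 (y), 6 deep. Origin: centre of its floor, a ledge 12 wide round an opening; the face's surface is at z = 6. x up the slope, y across (like the instrument's y), z out of the face, 25 degrees off vertical, leaning to the instrument's front.
- cover: Hatch cover: flat grey frame 90 (x) by 120 (y) by 8 thick with glass pane, 0.25 kg; black bridge handle on its outer face. Origin: centre of underside; z out of the handle face. Starts handle up on the tray floor. Half a turn about z fits too. Handle: bar 66 long along x, 12 wide, mid-cover, spanning 28 to 38 above the underside, on two posts as wide, 46 apart.
- cover_handle (a point): Middle of the handle's bar, 33 above the cover's underside; axes as the cover's.
- button_left (a joint): Angle (rad) of the turnbutton on the pocket's +y side. 0 = locked: bar points squarely into the pocket (pocket -y), at its stop. Grows counter-clockwise seen from outside to 1.55, when the bar points up the slope (pocket +x). In the cover's way below about 1.2. Stiff: stays where it is left.
- button_right (a joint): The same for the turnbutton on the pocket's -y side: 0 = locked, bar points to pocket +y, against its stop; grows counter-clockwise seen from outside, to 1.55, when the bar points down the slope (pocket -x). In the way below about 1.2.
- button_left_grip (a point): On the left button's pivot axis, 25 above the face, 81 from the pocket's middle. Button: flat bar 14 wide from 14 behind the axis to 32 ahead, 5.5 to 10.5 above the face; upright grip fin along the bar, 9 thick, 30 long, centred on the axis, 10.5 to 35.5 above the face. Site z = axis, out of the face; the bar points along the point's own -y.
- button_right_grip (a point): The same for the right turnbutton; its bar points along the point's own +y.
- tray: Fixed blue tray, 230 square, walls 25 high and 4 thick. Origin: centre of its underside.
- flask: conical glass flask, 88 tall, 66 across at the foot, standing on the bench in front of the instrument. Not to be disturbed; origin at the centre of its foot.
- vial: slim clear sample bottle with orange cap, 75 tall, 28 across, in front of the instrument. Not to be disturbed; origin at the centre of its foot.
- beaker: glass beaker, 75 tall, 64 across, in front of the tray. Not to be disturbed; origin at the centre of its foot.
- amber: brown glass bottle, 110 tall, 52 across, behind the tray. Not to be disturbed; origin at the centre of its foot.
- screwdriver: screwdriver lying behind the tray, 150 long. Not to be disturbed.
- stopper: black rubber stopper, 26 tall, 28 across, in a corner of the tray. Not to be disturbed; origin at the centre of its foot.
- dial: black plastic control knob, 22 tall, 30 across, in a corner of the tray. Not to be disturbed; origin at the centre of its foot.
Not all that is in view belongs to the job. Of the things that look like the cover, the middle-sized one is meant.

How it is judged:
On the way, in this order (a step that is already met when the one before it is completed fails the run):
1. the cover lies fully home in the pocket, handle outwards (z of cover in the frame of pocket between -0.003 and 0.0035 m and z of cover_handle in the frame of pocket above 0.025 m and distance between cover and pocket below 0.006 m and angle between the z axis of cover and the z axis of pocket, either way round below 0.06 rad and angle between the x axis of cover and the x axis of pocket, either way round below 0.08 rad), for 0.2 s.
2. both turnbuttons are turned across the cover's rim (value of joint each of button_left, button_right below 0.2 rad), for 0.2 s.
At the end, for the whole second after the job is handed in: The cover is at rest in the pocket, handle outwards, within 3.5 mm of the ledge and parallel to it (0.06 rad), centred within 6 mm and square to it within 0.08 rad, and both turnbuttons are within 0.2 rad of squarely across (all of step 1 and all of step 2 and linear speed of cover below 0.02 m/s); the robot touches nothing.
It fails at once if a bystander is moved more than 25 mm from its place or tipped over (distance of any of flask, vial, beaker, amber, screwdriver, stopper, dial from where it was at the start of the episode above 0.025 m or angle between any of flask, vial, beaker, amber, stopper, dial's own z axis and vertical above 0.5 rad).
It fails at once if the glazed cover is dropped or pressed hard against the instrument (more than 40 N) (contact force between cover and instrument above 40 N).
It also fails if it takes over 72 s, if anything falls off the work surface, if the arm or the gripper's body presses on something with over 40 N, if the wrist force passes 120 N, or if a joint passes its speed limit or range.

## Working session

There is one attempt and no reset: what is moved stays moved. The work goes in short steps, Python scripts to look and compute and a shell command to move; the robot and the scene stay as the last step left them, time stands still between calls to the robot, and variables do not carry over. Pictures are saved under pics/ and viewed, about 8 in all and at most 12, crops included, and the job is handed in when it is done.

```bash
ls; mkdir -p pics
python3 - <<'E'
from plant import monitor, read_camera, env
import cv2,numpy as np,pickle
s=monitor.state(); print(s)
for n in ["scene","side","wrist"]:
    c=read_camera(n); cv2.imwrite(f"pics/{n}0.png",c["img"][:,:,::-1]); pickle.dump((s,c),open(f"{n}0.pkl","wb"))
    print(n,{k:np.round(v,4).tolist() for k,v in c.items() if k!="img"})
a=cv2.imread("pics/scene0.png");b=cv2.imread("pics/side0.png")
E
```

```text
pics
{'time': 0.0, 'joint_pos': array([ 1.34098008e+00,  3.14240323e-01, -4.80715746e-02,  1.21019327e+00,
        1.20513380e-05,  1.57084070e+00]), 'dq': array([ 7.45462972e-04,  1.12678749e-03,  1.11590875e-03,  5.70683186e-04,
       -3.24797920e-05,  6.20672945e-04]), 'joint_torque': array([-2.24228570e-03, -5.39586818e+01,  3.39752805e+01,  1.90460292e-02,
       -6.57886085e-05,  2.58938854e-06]), 'position': array([0.13657385, 0.58378847, 0.30302917]), 'tool_rot': array([[-9.73698157e-01,  2.27841478e-01, -4.01005841e-04],
       [ 2.27841830e-01,  9.73696740e-01, -1.66116630e-03],
       [ 1.19754961e-05, -1.70884047e-03, -9.99998540e-01]]), 'ft_force': array([-0.00177073,  0.62630957, -0.03229242]), 'moment': array([0.04412117, 0.00524447, 0.01267753]), 'width': 0.08561241483698634}
scene {'mtx': [[491.4621, 0.0, 258.4212], [0.0, 491.4621, 189.0952], [0.0, 0.0, 1.0]], 'origin': [1.2659, 0.2355, 1.0889], 'attitude': [[-0.1939, 0.7921, -0.5788], [0.9809, 0.1467, -0.1278], [-0.0164, -0.5925, -0.8054]]}
side {'mtx': [[416.6227, 0.0, 255.9999], [0.0, 416.6227, 193.3938], [0.0, 0.0, 1.0]], 'origin': [0.1889, -0.5945, 0.9901], 'attitude': [[0.8717, -0.3863, 0.3016], [-0.4898, -0.6681, 0.5601], [-0.0148, -0.6359, -0.7716]]}
wrist {'mtx': [[283.4455, 0.0, 258.7396], [0.0, 283.4455, 193.725], [0.0, 0.0, 1.0]], 'mount': [[0.0002, -0.9539, -0.3002, 0.077], [1.0, 0.0, 0.0004, -0.0006], [-0.0004, -0.3002, 0.9539, -0.0697], [0.0, 0.0, 0.0, 1.0]]}
```

View pics/scene0.png

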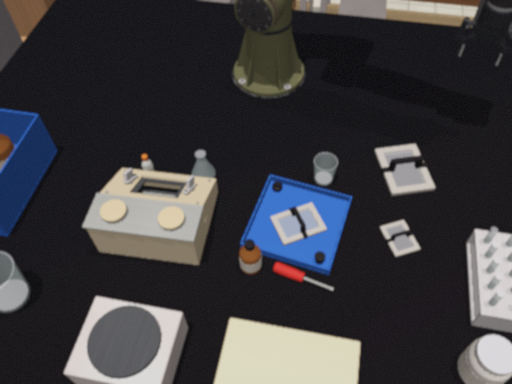

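View pics/side0.png

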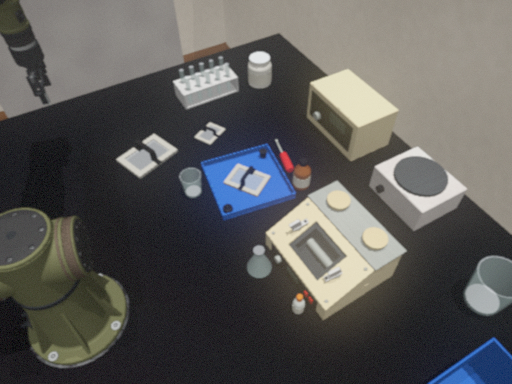

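The scene picture shows the tray at about (298,222) with a cover in it. The instrument's face is at about (160,187), with the turnbuttons at (129,176) and (190,184). Candidates for the cover are the frame in the tray at (298,222), the large frame on the bench at (405,168) and the small one at (400,238). I choose the one in the tray because it is the middle-sized. I'll check it in a close crop.

```bash
cat > h.py <<'E'
import numpy as np,cv2,pickle
from plant import monitor, read_camera, env
from scipy.spatial.transform import Rotation as Rn
def snap(n):
    s=monitor.state(); c=read_camera(n)
    if n=="wrist":
        T=np.eye(4);T[:3,:3]=s["tool_rot"];T[:3,3]=s["position"];M=T@c["mount"]
        c["origin"]=M[:3,3];c["attitude"]=M[:3,:3]
    return c
def load(n):
    s,c=pickle.load(open(n,"rb")); return c
def rays(c,uv):
    uv=np.atleast_2d(np.array(uv,float)); d=np.c_[uv,np.ones(len(uv))]@np.linalg.inv(c["mtx"]).T@np.array(c["attitude"]).T
    return np.array(c["origin"]),d
def onplane(c,uv,p0,n=(0,0,1)):
    o,d=rays(c,uv); n=np.array(n,float)
    return o+d*(((np.array(p0)-o)@n)/(d@n))[:,None]
def onz(c,uv,z): return onplane(c,uv,(0,0,z))
def tri(cs,uvs):
    A=np.zeros((3,3));b=np.zeros(3);L=[]
    for c,uv in zip(cs,uvs):
        o,d=rays(c,uv);d=d[0]/np.linalg.norm(d[0]);P=np.eye(3)-np.outer(d,d);A+=P;b+=P@o;L.append((o,P))
    x=np.linalg.solve(A,b); return x,[np.linalg.norm(P@(x-o)) for o,P in L]
def proj(c,X):
    q=(np.atleast_2d(X)-c["origin"])@np.array(c["attitude"])@c["mtx"].T
    return q[:,:2]/q[:,2:]
def crop(c,x,y,w,h,k): return cv2.resize(c["img"][y:y+h,x:x+w,::-1],None,fx=k,fy=k,interpolation=cv2.INTER_CUBIC)
E
python3 - <<'E'
from h import *
a=load("scene0.pkl");b=load("side0.pkl")
A=crop(a,80,140,100,75,4);B=crop(a,240,170,100,75,4);C=crop(b,255,200,100,75,4);D=crop(b,200,140,100,75,4)
A=crop(a,140-55,150,100,75,4)
A=crop(a,110,140,100,75,4)
cv2.imwrite("pics/c1.png",np.vstack([np.hstack([A,B]),np.hstack([C,D])]))
E
```

```text
(no output)
```

View pics/c1.png

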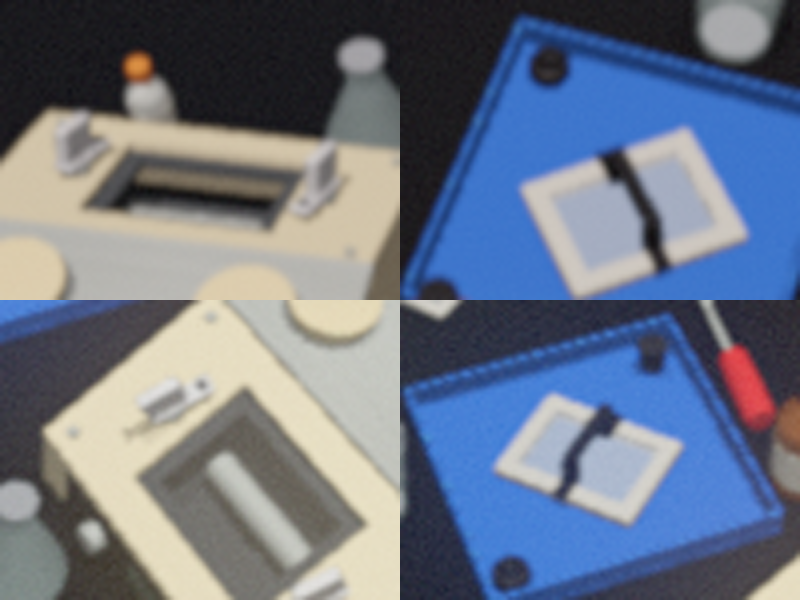

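The close crop confirms the pick: a grey frame with a pane and a black handle, in the tray between the two corner objects. The left button bar points up the slope, so it is open. The right button bar points into the pocket, so it is in the way. Next I triangulate the corners read from the crops.

Run:
```python
from h import *
a=load("scene0.pkl");b=load("side0.pkl")
P={"c1":((270,216.75),(257.5,195.75)),"c2":((312,201.75),(223.25,181.75)),"c3":((327,228.75),(238.75,163.25)),"c4":((285,244.5),(270.75,175)),
"p_dl":((187.5,182),(289.2,244.2)),"p_ul":((177.5,197),(316.2,222)),"p_ur":((131,191.7),(346.2,255.5))}
R={}
for k,(u,v) in P.items():
    x,e=tri([a,b],[u,v]);R[k]=x;print(k,x.round(4),np.round(e,4))
print("cover sides",[round(np.linalg.norm(R[i]-R[j]),4) for i,j in (("c1","c2"),("c2","c3"),("c3","c4"),("c4","c1"))])
print("pocket",np.linalg.norm(R["p_dl"]-R["p_ul"]),np.linalg.norm(R["p_ul"]-R["p_ur"]))
y=R["p_ul"]-R["p_ur"];print("yaw",np.arctan2(-y[0],y[1]))
print("centre cover",np.mean([R[f"c{i}"] for i in (1,2,3,4)],0), "pocket top centre",(R["p_dl"]+R["p_ur"])/2)
for k in((1,2),(4,3)):
  d=R[f"c{k[1]}"]-R[f"c{k[0]}"];print(np.arctan2(d[1],d[0]))
```

```text
c1 [0.5721 0.1102 0.0066] [0.0013 0.0013]
c2 [0.5062 0.2119 0.0087] [0.0015 0.0015]
c3 [0.5846 0.2595 0.0091] [0.0032 0.0032]
c4 [0.649  0.162  0.0088] [0.0019 0.0019]
p_dl [ 0.5413 -0.1152  0.0641] [0.0007 0.0007]
p_ul [ 0.6213 -0.1132  0.1063] [0.0022 0.0022]
p_ur [ 0.6271 -0.2323  0.1065] [0.0026 0.0026]
cover sides [np.float64(0.1213), np.float64(0.0918), np.float64(0.1168), np.float64(0.0927)]
pocket 0.09050065319836681 0.11921269278542852
yaw 0.04853341336337484
centre cover [0.5779865  0.18592787 0.00833231] pocket top centre [ 0.5842207  -0.17375171  0.08527929]
2.1456791211048842
2.154096237052318
```

```bash
cat >> h.py <<'E'
def Rp(yaw,sl=np.radians(25)):  # pocket frame axes
    return Rn.from_euler("z",yaw).as_matrix()@Rn.from_euler("y",-sl).as_matrix()
def tool(Rf,ang=0):  # tool rot: y at ang about frame z from frame y, z anti frame z
    return Rf@Rn.from_euler("z",ang).as_matrix()@np.diag([-1,1,-1.])
def plan(R,p):
    s=monitor.state(); r=Rn.from_matrix(R@s["tool_rot"].T).as_rotvec(); d=np.array(p)-s["position"]
    print("t",round(float(s["time"]),2),"rot",r.round(4),"shift",d.round(4),"rows",np.degrees(np.linalg.norm(r))/8.59,np.linalg.norm(d)/.05,"w",round(float(s["width"]),4))
E
python3 - <<'E'
from h import *
R=Rp(.035); c=np.array([.584,-.174,.0897])
plan(tool(R),c+.19*R[:,2])
E
```

```text
t 0.15 rot [-0.0413 -0.4356  0.2608] shift [ 0.3672 -0.7607 -0.0414] rows 3.397861951025402 16.913883001995902 w 0.0856
```

```bash
python3 -m jog '0 0 0.26 0.10 -0.05 0 0.085; 0 0 0.26 0.2 -0.15 0 0.085; 0 0 0.26 0.3 -0.3 0 0.085; 0 0 0.26 0.3 -0.3 0 0.085;0 0 0.26 0.3 -0.3 0 0.085;0 0 0.26 0.3 -0.3 0 0.085;0 0 0.26 0.3 -0.3 0 0.085;0 0 0.26 0.3 -0.3 0 0.085; 0 0 0.26 0.3 -0.3 0 0.085'
python3 - <<'E'
from h import *
R=Rp(.035); c=np.array([.584,-.174,.0897])
plan(tool(R),c+.19*R[:,2])
c=snap("wrist"); pickle.dump((0,c),open("w1.pkl","wb")); cv2.imwrite("pics/w1.png",c["img"][:,:,::-1])
E
```

```text
time: 1.05
position: [0.4383, 0.2815, 0.3038]
tool_rot: [[-1.0, -0.028, 0.0], [-0.028, 1.0, -0.001], [-0.0, -0.001, -1.0]]
ft_force: [-0.6, 0.9, 0.3]
width: 0.0848
t 1.05 rot [ 0.0144 -0.4358  0.0072] shift [ 0.0655 -0.4583 -0.0419] rows 2.9086114102467637 9.297539133856876 w 0.0848
```

View pics/w1.png

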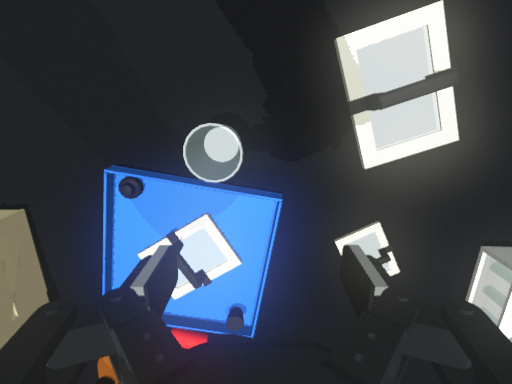

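The wrist view shows the tray's cover at about (190,255), the large decoy at (400,85) and the small one at (368,248). The fingers are at the bottom of the picture. Next is the instrument.

```bash
python3 -m jog '0 -0.1 0 0.01 -0.05 0 0.085; 0.014 -0.435 0.007 0.065 -0.458 -0.042 0.085; 0.014 -0.435 0.007 0.065 -0.458 -0.042 0.085; 0.014 -0.435 0.007 0.065 -0.458 -0.042 0.085; 0.014 -0.435 0.007 0.065 -0.458 -0.042 0.085; 0.014 -0.435 0.007 0.065 -0.458 -0.042 0.085; 0.014 -0.435 0.007 0.065 -0.458 -0.042 0.085; 0.014 -0.435 0.007 0.065 -0.458 -0.042 0.085; 0.014 -0.435 0.007 0.065 -0.458 -0.042 0.085; 0.014 -0.435 0.007 0.065 -0.458 -0.042 0.085; 0.014 -0.435 0.007 0.065 -0.458 -0.042 0.085; 0.014 -0.435 0.007 0.065 -0.458 -0.042 0.085; 0.014 -0.435 0.007 0.065 -0.458 -0.042 0.085'
python3 - <<'E'
from h import *
c=snap("wrist"); pickle.dump((0,c),open("w2.pkl","wb")); cv2.imwrite("pics/w2.png",crop(c,90,30,330,240,2.4))
E
```

```text
time: 2.4
position: [0.5015, -0.1722, 0.2618]
tool_rot: [[-0.906, -0.039, 0.421], [-0.035, 0.999, 0.016], [-0.421, -0.0, -0.907]]
ft_force: [0.3, 0.1, -0.0]
width: 0.085
```

View pics/w2.png

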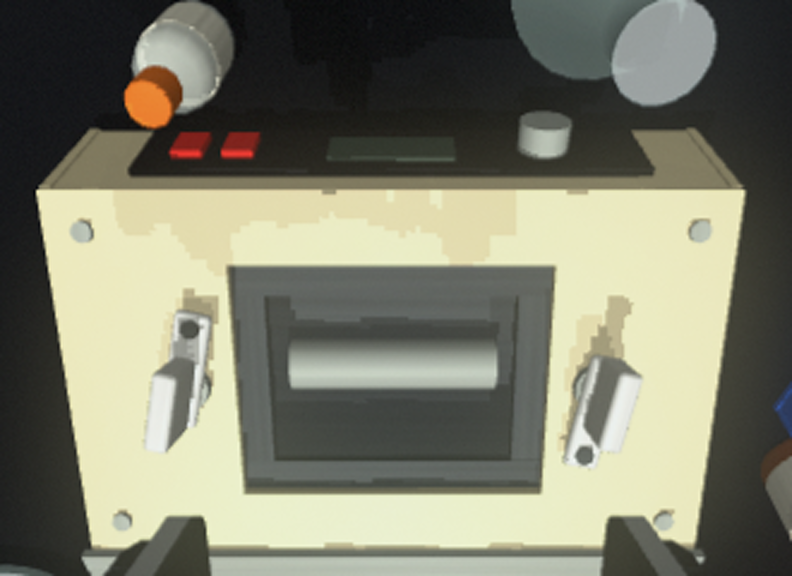

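Run:
```python
from h import *
c=load("w2.pkl")
f=lambda L:np.array(L,float)/2.4+[90,30]
F=onz(c,f([(38,188),(745,188)]),.058); B=onz(c,f([(92,548),(700,548)]),.058+.15*np.sin(np.radians(25)))
print(F.round(4),np.linalg.norm(F[0]-F[1]),B.round(4),np.linalg.norm(B[0]-B[1]),"slope len",np.linalg.norm(F.mean(0)-B.mean(0)))
d=F[1]-F[0];d2=B[1]-B[0];print("yaw F,B",np.arctan2(-d[0],d[1]),np.arctan2(-d2[0],d2[1]))
yaw=(np.arctan2(-d[0],d[1])+np.arctan2(-d2[0],d2[1]))/2
R=Rp(yaw); O=(F.mean(0)+B.mean(0))/2; print("face mid",O,"from F:",F.mean(0)+.075*R[:,0])
def loc(uv,h): return (onplane(c,f(uv),O+h*R[:,2],R[:,2])-O)@R
print("pocket",loc([(228,266),(555,266),(541,493),(245,493)],0).round(4).tolist())
print("screws",loc([(82,231),(700,230),(664,520),(122,520)],0).round(4).tolist())
Ld=loc([(584,456),(190,328)],10.5e-3);print("button end dots",Ld.round(4))
print("right fin top",loc([(153,376),(176,374),(167,448),(146,449)],.0355).round(4).tolist())
print("left fin top",loc([(612,360),(640,376),(624,452),(603,446)],.0355).round(4).tolist())
```

```text
[[ 0.5197 -0.3063  0.058 ]
 [ 0.5096 -0.0477  0.058 ]] 0.2588661185944826 [[ 0.6536 -0.3014  0.1214]
 [ 0.6436 -0.04    0.1214]] 0.2615521571127974 slope len 0.14829140183743408
yaw F,B 0.03900404901222162 0.03851034556878375
face mid [ 0.5816377  -0.17385395  0.08969637] from F: [ 0.58260486 -0.17437744  0.08969637]
pocket [[-0.0459, -0.0625, 0.0], [-0.0459, 0.0611, 0.0], [0.0483, 0.0614, -0.0], [0.0483, -0.0627, 0.0]]
screws [[-0.0588, -0.1159, 0.0], [-0.0592, 0.1142, 0.0], [0.061, 0.1145, 0.0], [0.0609, -0.1158, 0.0]]
button end dots [[ 0.0272  0.0752  0.0105]
 [-0.0243 -0.0758  0.0105]]
right fin top [[-0.0128, -0.082, 0.0355], [-0.0135, -0.0741, 0.0355], [0.0137, -0.08, 0.0355], [0.0141, -0.0875, 0.0355]]
left fin top [[-0.0185, 0.0748, 0.0355], [-0.0128, 0.0849, 0.0355], [0.0152, 0.0821, 0.0355], [0.0129, 0.0745, 0.0355]]
```

Both buttons measure about 1.36 rad (left 1.38, right 1.34–1.36), above the 1.2 limit, so neither is in the way. The pocket measures 94 × 124 against the given 95 × 125, which agrees. Next I take a close look at the cover.

Run:
```python
from h import *
plan(tool(Rp(.58,0)),[.578,.186,.205])
```

```text
t 2.45 rot [-0.1339  0.4196  0.5318] shift [ 0.0764  0.3581 -0.0569] rows 4.605788280191357 7.412037013597159 w 0.0847
```

```bash
python3 -m jog '-0.05 0.2 0.2 0.01 0.05 0.02 0.085; -0.134 0.42 0.532 0.076 0.358 -0.057 0.085; -0.134 0.42 0.532 0.076 0.358 -0.057 0.085; -0.134 0.42 0.532 0.076 0.358 -0.057 0.085; -0.134 0.42 0.532 0.076 0.358 -0.057 0.085; -0.134 0.42 0.532 0.076 0.358 -0.057 0.085; -0.134 0.42 0.532 0.076 0.358 -0.057 0.085; -0.134 0.42 0.532 0.076 0.358 -0.057 0.085; -0.134 0.42 0.532 0.076 0.358 -0.057 0.085; -0.134 0.42 0.532 0.076 0.358 -0.057 0.085; -0.134 0.42 0.532 0.076 0.358 -0.057 0.085; -0.134 0.42 0.532 0.076 0.358 -0.057 0.085'
python3 - <<'E'
from h import *
c=snap("wrist"); pickle.dump((0,c),open("w3.pkl","wb")); cv2.imwrite("pics/w3.png",crop(c,120,60,280,210,2.8))
E
```

```text
time: 3.65
position: [0.5775, 0.1834, 0.2056]
tool_rot: [[-0.838, -0.546, 0.001], [-0.546, 0.838, -0.001], [-0.0, -0.002, -1.0]]
ft_force: [-0.7, 0.4, 0.1]
width: 0.0849
```

View pics/w3.png

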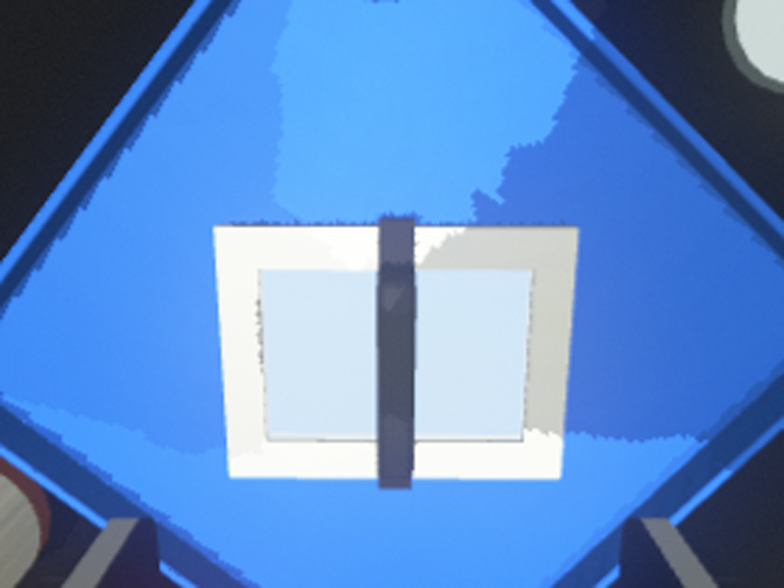

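The cover fills the middle of the crop, with corners at (213,227), (579,227), (562,479) and (230,477). The handle bar runs from (397,217) to (395,488).

Run:
```python
from h import *
c=load("w3.pkl")
f=lambda L:np.array(L,float)/2.8+[120,60]
for z in (.008,.012,.015):
    P=onz(c,f([(213,227),(579,227),(562,479),(230,477)]),z); s=[np.linalg.norm(P[i]-P[i-3]) for i in range(4)]
    x=(P[3]+P[2]-P[0]-P[1]); print(z,np.round(s,4),P.mean(0).round(4),"xang",np.arctan2(x[1],x[0]))
    H=onz(c,f([(379,217),(415,217),(411,488),(378,488)]),z+.030); print(H.mean(0).round(4),np.linalg.norm(H[0]-H[1]),np.linalg.norm((H[0]+H[1]-H[2]-H[3])/2))
```

```text
0.008 [0.1221 0.0919 0.1223 0.0912] [0.5773 0.1859 0.008 ] xang 0.5805435787226665
[0.5704 0.1809 0.038 ] 0.010619509754768696 0.08779177316697495
0.012 [0.1202 0.0906 0.1204 0.0898] [0.5763 0.1852 0.012 ] xang 0.5805435787226667
[0.5694 0.1802 0.042 ] 0.01044046099463743 0.08631157224449679
0.015 [0.1189 0.0895 0.1191 0.0888] [0.5756 0.1847 0.015 ] xang 0.5805435787226673
[0.5687 0.1797 0.045 ] 0.010306174424538891 0.08520142155263831
```

```bash
python3 -m jog '0 0 0.003 -0.001 0.002 -0.05 0.05; 0 0 0.003 -0.001 0.002 -0.085 0.05; 0 0 0.003 -0.001 0.002 -0.105 0.05; 0 0 0.003 -0.001 0.002 -0.1146 0.05; 0 0 0.003 -0.001 0.002 -0.1146 0.05; 0 0 0.003 -0.001 0.002 -0.1146 0.01; 0 0 0.003 -0.001 0.002 -0.1146 0.0; 0 0 0.003 -0.001 0.002 -0.1146 0;0 0 0.003 -0.001 0.002 -0.1146 0;0 0 0.003 -0.001 0.002 -0.1146 0' 60
```

```text
time: 4.7
position: [0.5778, 0.1864, 0.092]
tool_rot: [[-0.836, -0.549, 0.003], [-0.549, 0.836, -0.001], [-0.002, -0.002, -1.0]]
ft_force: [-0.6, -1.6, 6.1]
width: 0.0106
```

```bash
python3 -m jog '0 0 0 0 0 0.02 0; 0 0 0 0 0 0.06 0; 0 0 0 0 0 0.11 0; 0 0 0 0 0 0.16 0; 0 0 0 0 0 0.18 0; 0 0 0 0 0 0.18 0; 0 0 0 0 0 0.18 0' 60
python3 - <<'E'
from h import *
c=snap("wrist"); pickle.dump((0,c),open("w4.pkl","wb")); cv2.imwrite("pics/w4.png",cv2.resize(c["img"][:,:,::-1],None,fx=1.5,fy=1.5))
E
```

```text
time: 5.4
position: [0.5762, 0.1862, 0.2695]
tool_rot: [[-0.836, -0.549, -0.0], [-0.549, 0.836, -0.001], [0.001, -0.001, -1.0]]
ft_force: [-0.1, -1.0, -4.5]
width: 0.0104
```

View pics/w4.png

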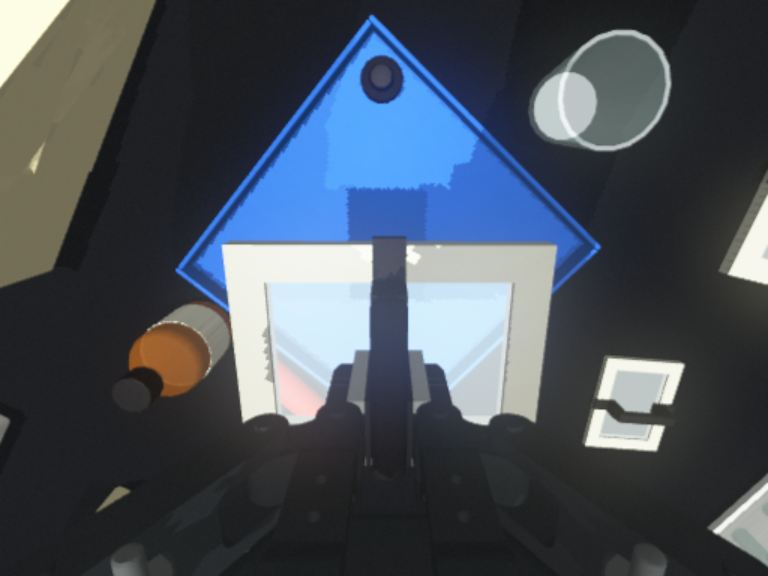

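The cover hangs level in the hand. Its near edge runs from (223,243) to (555,244) in the 1.5x picture.

Run:
```python
from h import *
c=load("w4.pkl");M=np.array(c["mount"])
t=dict(c,origin=M[:3,3],attitude=M[:3,:3])
for z in (.076,.078,.080,.082):
    P=onplane(t,np.array([(223,243),(555,244),(243,415),(537,413)])/1.5,(0,0,z)); 
    print(z,P.round(4)[:,:2].tolist(),np.linalg.norm(P[0]-P[1]),np.linalg.norm(P[2]-P[3]))
```

```text
0.076 [[0.0488, -0.0575], [0.0484, 0.0577], [-0.0201, -0.0577], [-0.0193, 0.0586]] 0.11526825855696937 0.11628129047500503
0.078 [[0.0484, -0.0583], [0.0481, 0.0585], [-0.0215, -0.0584], [-0.0206, 0.0594]] 0.11685053915617688 0.11787747690371282
0.08 [[0.048, -0.0591], [0.0477, 0.0593], [-0.0228, -0.0592], [-0.0219, 0.0602]] 0.1184328197553844 0.11947366333242063
0.082 [[0.0476, -0.0599], [0.0473, 0.0601], [-0.0241, -0.06], [-0.0232, 0.0611]] 0.12001510035459192 0.12106984976112839
```

```bash
cat >> h.py <<'E'
YAW=.0388; RP=Rp(YAW); PC=np.array([.5826,-.1744,.0899]); PF=PC-.006*RP[:,2]
HAND=np.array([.0023,.0003,.0885])
def place(h,dx=0,dy=0):
    Rt=tool(RP); plan(Rt, PF+RP@[dx,dy,h]-Rt@HAND)
E
python3 -c "
from h import *
place(.06)"
```

```text
t 5.45 rot [ 0.1361 -0.4235 -0.5336] shift [-0.0511 -0.3629 -0.0483] rows 4.6336597471925804 7.39354520094271 w 0.0108
```

```bash
python3 -m jog '0 0 0 -0.01 -0.03 0 0; 0.03 -0.1 -0.13 -0.03 -0.08 0 0; 0.06 -0.19 -0.24 -0.03 -0.12 0 0; 0.09 -0.28 -0.35 -0.04 -0.16 0 0; 0.12 -0.37 -0.46 -0.051 -0.2 0 0; 0.136 -0.4235 -0.5336 -0.051 -0.24 0 0; 0.136 -0.4235 -0.5336 -0.051 -0.28 -0.01 0; 0.136 -0.4235 -0.5336 -0.051 -0.32 -0.02 0; 0.136 -0.4235 -0.5336 -0.051 -0.35 -0.035 0; 0.136 -0.4235 -0.5336 -0.051 -0.363 -0.048 0; 0.136 -0.4235 -0.5336 -0.051 -0.363 -0.048 0; 0.136 -0.4235 -0.5336 -0.051 -0.363 -0.048 0; 0.136 -0.4235 -0.5336 -0.051 -0.363 -0.048 0; 0.136 -0.4235 -0.5336 -0.051 -0.363 -0.048 0' && python3 -c "
from h import *
place(.018)"
```

```text
time: 6.85
position: [0.5261, -0.1758, 0.2228]
tool_rot: [[-0.904, -0.04, 0.425], [-0.037, 0.999, 0.016], [-0.426, -0.001, -0.905]]
ft_force: [-0.2, -1.4, -1.4]
width: 0.0109
t 6.85 rot [ 0.0007  0.0035 -0.0013] shift [ 0.0162 -0.0005 -0.0408] rows 0.025382673710001837 0.8785530030714012 w 0.0109
```

```bash
python3 -m jog '0 0.003 -0.001 0.008 0 -0.02 0; 0 0.003 -0.001 0.016 0 -0.041 0; 0 0.003 -0.001 0.016 0 -0.041 0; 0 0.003 -0.001 0.016 0 -0.041 0; 0 0.003 -0.001 0.016 0 -0.041 0'
python3 - <<'E'
from h import *
place(.018)
c=snap("wrist");b=snap("side");pickle.dump((0,c),open("w5.pkl","wb"))
cv2.imwrite("pics/w5.png",np.vstack([crop(c,100,120,320,170,2.5)[:, :800],crop(b,235,190,160,35*2-10,5)[:300]])[:600])
E
```

```text
time: 7.35
position: [0.5422, -0.1766, 0.1826]
tool_rot: [[-0.905, -0.038, 0.424], [-0.035, 0.999, 0.015], [-0.424, -0.001, -0.906]]
ft_force: [0.6, 0.9, -2.8]
width: 0.0112
t 7.35 rot [0.0012 0.0013 0.0008] shift [ 0.0001  0.0004 -0.0006] rows 0.013244663278525512 0.014977089301168714 w 0.0112
```

View pics/w5.png

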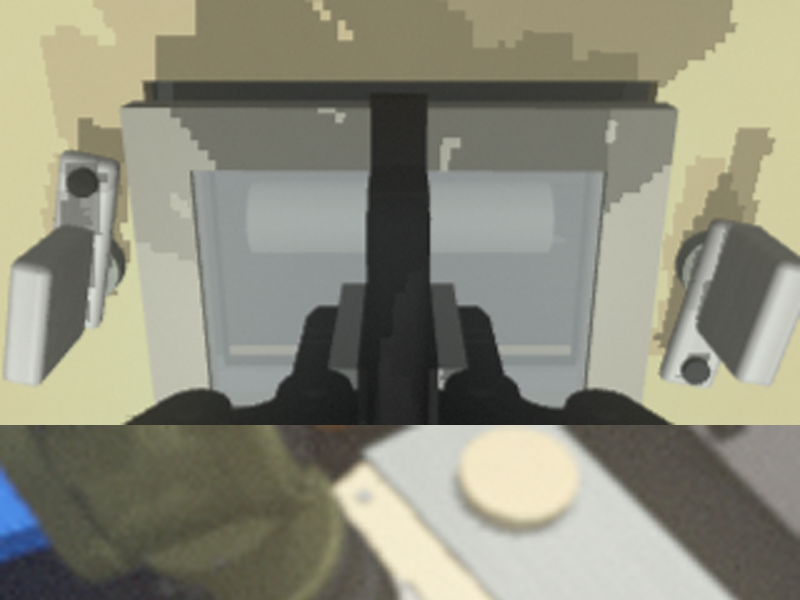

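The pocket's lower edge runs from (145,82) to (657,82) in the crop and the cover's lower top edge from (122,104) to (677,104). I compare the two in the tool frame.

Run:
```python
from h import *
c=load("w5.pkl");M=np.array(c["mount"]);t=dict(c,origin=M[:3,3],attitude=M[:3,:3])
f=lambda L:np.array(L,float)/2.5+[100,120]
for zc,zf in ((.0795,.099),(.0805,.1005),(.0815,.102)):
  C=onplane(t,f([(122,104),(677,104)]),(0,0,zc));P=onplane(t,f([(145,82),(657,82)]),(0,0,zf))
  print("cover",C[:,:2].round(4).tolist(),"w",C[1,1]-C[0,1],"pocket",P[:,:2].round(4).tolist(),"w",P[1,1]-P[0,1])
  print(" cover mid y",C[:,1].mean(),"pocket mid y",P[:,1].mean()," gap lower edge (want .0025)",P[:,0].mean()-C[:,0].mean())
```

```text
cover [[0.0482, -0.0591], [0.0482, 0.0593]] w 0.11837999983395776 pocket [[0.0498, -0.0606], [0.0497, 0.0617]] w 0.12231655232946434
 cover mid y 0.00011056884119661076 pocket mid y 0.0005478290345647049  gap lower edge (want .0025) 0.001526367578844029
cover [[0.048, -0.0595], [0.048, 0.0597]] w 0.11917283257967817 pocket [[0.0495, -0.0611], [0.0495, 0.0623]] w 0.12340340672998863
 cover mid y 0.00011503263945832412 pocket mid y 0.0005576366079201242  gap lower edge (want .0025) 0.001476363231087692
cover [[0.0478, -0.0599], [0.0478, 0.0601]] w 0.1199656653253986 pocket [[0.0493, -0.0617], [0.0492, 0.0628]] w 0.1244902611305129
 cover mid y 0.00011949643772003402 pocket mid y 0.0005674441812755469  gap lower edge (want .0025) 0.0014263588833313412
```

```bash
python3 -m jog '0.001 0.001 0.001 0.002 0.001 -0.002 0; 0.001 0.001 0.001 0.0035 0.001 -0.005 0; 0.001 0.001 0.001 0.005 0.001 -0.0085 0; 0.001 0.001 0.001 0.006 0.001 -0.011 0; 0.001 0.001 0.001 0.007 0.001 -0.013 0; 0.001 0.001 0.001 0.0076 0.001 -0.0142 0; 0.001 0.001 0.001 0.0076 0.001 -0.0142 0; 0.001 0.001 0.001 0.0076 0.001 -0.0142 0' && python3 -c "
from h import *
place(.0025,.001,.0004)"
```

```text
time: 8.25
position: [0.5493, -0.1758, 0.1671]
tool_rot: [[-0.906, -0.038, 0.421], [-0.035, 0.999, 0.017], [-0.421, 0.0, -0.907]]
ft_force: [-0.7, -0.1, -2.6]
width: 0.0107
t 8.25 rot [-0.0004 -0.0013  0.0004] shift [0.0004 0.0002 0.0013] rows 0.009298990219065327 0.026615695226581693 w 0.0107
```

```bash
python3 -m jog '0 0 0 0.0004 0 -0.0009 0; 0 0 0 0.0004 0 -0.0009 0; 0 0 0 0.0004 0 -0.0009 0' ; python3 -m jog '0 0 0 0.0004 0 -0.0009 0; 0 0 0 0.0004 0 -0.0009 0; 0 0 0 0.0004 0 -0.0009 0'; python3 -c "
from h import *
place(.0,.001,.0004)"
```

```text
time: 8.55
position: [0.5497, -0.1758, 0.1662]
tool_rot: [[-0.906, -0.038, 0.421], [-0.035, 0.999, 0.017], [-0.422, 0.0, -0.907]]
ft_force: [0.6, -0.8, -3.7]
width: 0.0101
time: 8.85
position: [0.5501, -0.1758, 0.1653]
tool_rot: [[-0.906, -0.038, 0.421], [-0.035, 0.999, 0.016], [-0.422, 0.0, -0.907]]
ft_force: [-0.5, 0.1, -2.2]
width: 0.0107
t 8.85 rot [-0.0003 -0.0011  0.0004] shift [0.0006 0.0003 0.0007] rows 0.008377034924538741 0.02014928845934683 w 0.0107
```

```bash
for i in 1 2; do python3 -m jog '0 0 0 0.0003 0 -0.0006 0; 0 0 0 0.0003 0 -0.0006 0; 0 0 0 0.0003 0 -0.0006 0'|sed -n '1,2p;4p'; done
python3 - <<'E'
from h import *
c=snap("wrist");a=snap("scene");pickle.dump((0,c),open("w6.pkl","wb"))
cv2.imwrite("pics/w6.png",crop(c,100,120,320,170,2.5))
E
```

```text
time: 9.15
position: [0.5502, -0.1757, 0.165]
ft_force: [-6.0, 1.4, 4.0]
time: 9.45
position: [0.5502, -0.1758, 0.165]
ft_force: [-11.8, 1.6, 12.4]
```

View pics/w6.png

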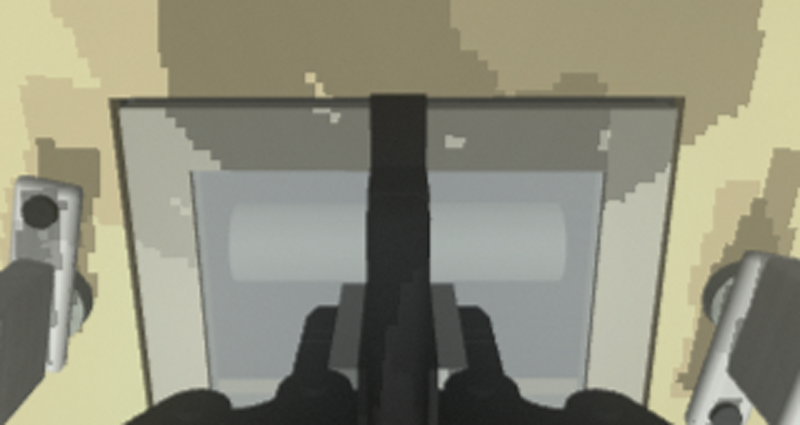

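The picture shows an even, thin gap on the left, right and lower edges, with about 16 N along the normal, so the cover is seated. I back off the pressure, release, and retreat along the normal.

```bash
python3 -m jog '0 0 0 -0.0003 0 0.0006 0; 0 0 0 -0.0003 0 0.0006 0; 0 0 0 -0.0003 0 0.0006 0.02; 0 0 0 -0.0003 0 0.0006 0.04; 0 0 0 -0.0003 0 0.0006 0.045; 0 0 0 -0.0003 0 0.0006 0.045; 0 0 0 -0.006 0 0.0136 0.045; 0 0 0 -0.0169 -0.0006 0.036 0.045; 0 0 0 -0.03 -0.001 0.065 0.045; 0 0 0 -0.042 -0.0016 0.09 0.085;0 0 0 -0.042 -0.0016 0.09 0.085;0 0 0 -0.042 -0.0016 0.09 0.085;0 0 0 -0.042 -0.0016 0.09 0.085'
python3 - <<'E'
from h import *
c=snap("wrist");pickle.dump((0,c),open("w7.pkl","wb"))
cv2.imwrite("pics/w7.png",crop(c,90,60,330,240,2.4))
E
```

```text
time: 10.85
position: [0.5084, -0.1772, 0.2531]
tool_rot: [[-0.907, -0.038, 0.42], [-0.034, 0.999, 0.017], [-0.42, 0.001, -0.907]]
ft_force: [-1.1, -0.1, -0.3]
width: 0.0847
```

View pics/w7.png

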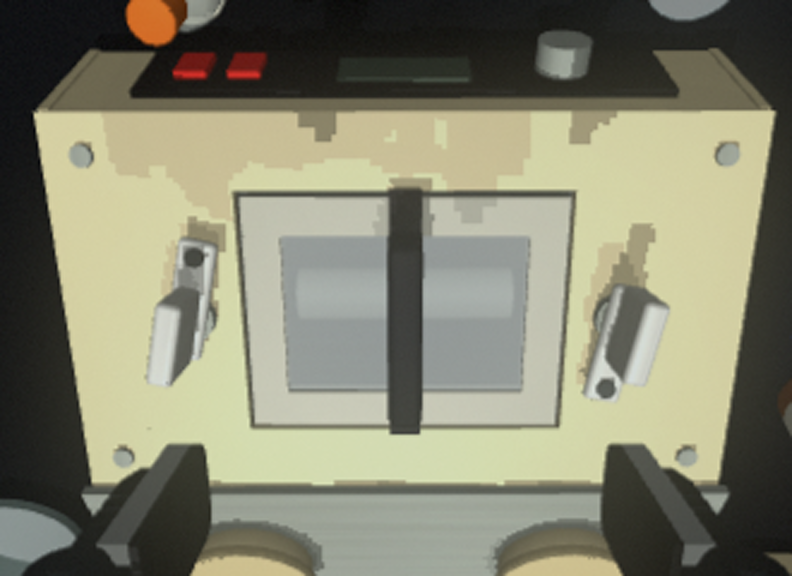

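The cover lies square in the pocket with an even gap all round. Left are the buttons, with end dots at (605,389) and (194,257).

```bash
cat >> h.py <<'E'
def btn(side,th,hg,up=0):  # side +1 left,-1 right; grasp point hg above face
    ax=PC+RP@[.0005,side*.081,hg+.054+up]; plan(tool(RP,th-np.pi/2),ax)
E
python3 - <<'E'
from h import *
c=load("w7.pkl");f=lambda L:np.array(L,float)/2.4+[90,60]
loc=lambda uv,h:(onplane(c,f(uv),PC+h*RP[:,2],RP[:,2])-PC)@RP
print("pocket",loc([(235,193),(575,193),(558,427),(252,427)],0)[:,:2].mean(0))
print("screws",loc([(81,154),(728,153),(687,456),(123,457)],0)[:,:2].mean(0))
print("dots",loc([(605,389),(194,257)],.0105).round(4)[:,:2])
for q in ([(157,306),(179,306),(170,384),(148,384)],[(646,297),(668,306),(648,384),(627,384)]):
    P=loc(q,.0355)[:,:2];d=P[2]+P[3]-P[0]-P[1];print("fin",P.mean(0).round(4),"dir",np.arctan2(d[0],-d[1]), np.linalg.norm(d)/2)
btn(-1,1.36,.031,.045)
E
```

```text
pocket [ 0.00051943 -0.00015336]
screws [ 0.00020187 -0.00021822]
dots [[ 0.0263  0.0757]
 [-0.0249 -0.0755]]
fin [-0.0002 -0.0806] dir 1.3585043829175945 0.02811852794329596
fin [-0.0007  0.0803] dir 1.452924427972966 0.02924597265140438
t 10.9 rot [ 0.0876  0.0005 -0.191 ] shift [ 0.023  -0.0804 -0.0448] rows 1.4013012928684478 1.8973071362220522 w 0.0849
```

```bash
python3 -m jog '0.088 0 -0.191 0.023 -0.08 -0.045 0.045; 0.088 0 -0.191 0.023 -0.08 -0.045 0.045; 0.088 0 -0.191 0.023 -0.08 -0.045 0.045;0.088 0 -0.191 0.023 -0.08 -0.045 0.045; 0.088 0 -0.191 0.023 -0.08 -0.045 0.045;0.088 0 -0.191 0.023 -0.08 -0.045 0.045' && python3 -c "
from h import *
btn(-1,1.36,.031)"
```

```text
time: 11.5
position: [0.5317, -0.2565, 0.2096]
tool_rot: [[-0.893, 0.15, 0.425], [0.174, 0.985, 0.016], [-0.416, 0.088, -0.905]]
ft_force: [0.2, 0.2, 0.1]
width: 0.0449
t 11.5 rot [ 0.0009  0.0027 -0.0009] shift [ 0.0186 -0.0002 -0.0424] rows 0.019845919199700083 0.9262142162165319 w 0.0449
```

```bash
python3 -m jog '0 0.002 0 0.009 0 -0.02 0.045; 0 0.002 0 0.015 0 -0.034 0.045; 0 0.002 0 0.0186 0 -0.0424 0.045; 0 0.002 0 0.0186 0 -0.0424 0.045; 0 0.002 0 0.0186 0 -0.0424 0.02; 0 0.002 0 0.0186 0 -0.0424 0; 0 0.002 0 0.0186 0 -0.0424 0; 0 0.002 0 0.0186 0 -0.0424 0; 0 0.002 0 0.0186 0 -0.0424 0' 40 && python3 -c "
from h import *
btn(-1,0.0,.031)"
```

```text
time: 12.4
position: [0.5505, -0.2571, 0.1678]
tool_rot: [[-0.893, 0.151, 0.424], [0.175, 0.985, 0.016], [-0.415, 0.089, -0.906]]
ft_force: [-3.9, 3.1, 5.6]
width: 0.0076
t 12.4 rot [ 0.5756  0.0237 -1.2322] shift [-0.0002  0.0004 -0.0006] rows 9.072759802795863 0.015771279359176344 w 0.0076
```

```bash
python3 -m jog '0.058 0.002 -0.123 0 0 0 0; 0.115 0.005 -0.246 0 0 0 0; 0.173 0.007 -0.37 0 0 0 0; 0.23 0.009 -0.493 0 0 0 0; 0.288 0.012 -0.616 0 0 0 0; 0.345 0.014 -0.739 0 0 0 0; 0.403 0.017 -0.863 0 0 0 0; 0.46 0.019 -0.986 0 0 0 0; 0.518 0.021 -1.109 0 0 0 0; 0.55 0.0226 -1.175 0 0 0 0; 0.57 0.0235 -1.22 0 0 0 0; 0.57 0.0235 -1.22 0 0 0 0; 0.57 0.0235 -1.22 0 0 0 0' && python3 -c "
from h import *
btn(-1,0.0,.031);print(monitor.state()['joint_pos'].round(2),monitor.state()['moment'])"
```

```text
time: 13.7
position: [0.5504, -0.2574, 0.1677]
tool_rot: [[-0.051, 0.905, 0.422], [0.999, 0.048, 0.018], [-0.004, 0.423, -0.906]]
ft_force: [-3.4, 2.0, 6.9]
width: 0.0083
t 13.7 rot [ 0.0043  0.0003 -0.0125] shift [-0.0001  0.0007 -0.0006] rows 0.08812278963487595 0.018243254534772782 w 0.0083
[-0.54  0.21 -0.61  0.38  0.23  1.03] [0.37767842 0.64956219 0.1424685 ]
```

Right button turned across. I release, retreat along the normal, and measure the hover over the left one.

```bash
python3 -m jog '0 0 0 0 0 0 0.02; 0 0 0 0 0 0 0.045; 0 0 0 0 0 0 0.045; 0 0 0 0 0 0 0.045; 0 0 0 -0.01 0 0.02 0.045; 0 0 0 -0.026 -0.001 0.056 0.045; 0 0 0 -0.03 -0.001 0.064 0.045; 0 0 0 -0.03 -0.001 0.064 0.045' && python3 -c "
from h import *
btn(1,1.38,.031,.045)"
```

```text
time: 14.5
position: [0.5209, -0.2592, 0.2327]
tool_rot: [[-0.051, 0.904, 0.424], [0.999, 0.049, 0.016], [-0.006, 0.424, -0.905]]
ft_force: [-0.1, -0.1, -0.0]
width: 0.0455
t 14.5 rot [-0.5779 -0.0203  1.2382] shift [ 0.0041  0.1636 -0.0247] rows 9.114935840286872 3.3099290652769766 w 0.0455
```

```bash
python3 -m jog '-0.06 0 0.13 0 0.02 0 0.045; -0.12 -0.004 0.26 0 0.04 0 0.045; -0.18 -0.006 0.39 0 0.06 0 0.045; -0.24 -0.008 0.52 0 0.08 0 0.045; -0.3 -0.01 0.65 0 0.1 0 0.045; -0.36 -0.012 0.78 0 0.12 0 0.045; -0.42 -0.014 0.91 0.001 0.14 -0.005 0.045; -0.48 -0.017 1.04 0.002 0.155 -0.01 0.045; -0.54 -0.019 1.16 0.003 0.16 -0.015 0.045; -0.578 -0.02 1.238 0.004 0.1636 -0.0247 0.045; -0.578 -0.02 1.238 0.004 0.1636 -0.0247 0.045; -0.578 -0.02 1.238 0.004 0.1636 -0.0247 0.045; -0.578 -0.02 1.238 0.004 0.1636 -0.0247 0.045' && python3 -c "
from h import *
btn(1,1.38,.031)"
```

```text
time: 15.8
position: [0.5244, -0.095, 0.2059]
tool_rot: [[-0.897, 0.137, 0.42], [0.157, 0.987, 0.013], [-0.412, 0.078, -0.908]]
ft_force: [-0.6, 0.4, 0.8]
width: 0.0452
t 15.8 rot [ 0.0018 -0.0031  0.0032] shift [ 0.0197  0.0001 -0.0387] rows 0.03166955577592266 0.868348203715621 w 0.0452
```

```bash
python3 -m jog '0.002 -0.003 0.003 0.009 0 -0.018 0.045; 0.002 -0.003 0.003 0.016 0 -0.031 0.045; 0.002 -0.003 0.003 0.0197 0 -0.0387 0.045; 0.002 -0.003 0.003 0.0197 0 -0.0387 0.045; 0.002 -0.003 0.003 0.0197 0 -0.0387 0.02; 0.002 -0.003 0.003 0.0197 0 -0.0387 0; 0.002 -0.003 0.003 0.0197 0 -0.0387 0; 0.002 -0.003 0.003 0.0197 0 -0.0387 0; 0.002 -0.003 0.003 0.0197 0 -0.0387 0' 40 && python3 -c "
from h import *
btn(1,0.0,.031)"
```

```text
time: 16.7
position: [0.5442, -0.0951, 0.1682]
tool_rot: [[-0.896, 0.133, 0.424], [0.154, 0.988, 0.016], [-0.416, 0.079, -0.906]]
ft_force: [-4.5, -0.4, 6.5]
width: 0.0081
t 16.7 rot [ 0.5846  0.0234 -1.2513] shift [-0.0002  0.0002 -0.001 ] rows 9.213621338020952 0.021271608895245757 w 0.0081
```

```bash
python3 -m jog '0.058 0.002 -0.125 0 0 0 0; 0.117 0.005 -0.25 0 0 0 0; 0.175 0.007 -0.375 0 0 0 0; 0.234 0.009 -0.5 0 0 0 0; 0.292 0.012 -0.626 0 0 0 0; 0.351 0.014 -0.75 0 0 0 0; 0.41 0.017 -0.876 0 0 0 0; 0.468 0.019 -1.0 0 0 0 0; 0.526 0.021 -1.126 0 0 0 0; 0.56 0.0226 -1.2 0 0 0 0; 0.58 0.0235 -1.24 0 0 0 0; 0.58 0.0235 -1.24 0 0 0 0; 0.58 0.0235 -1.24 0 0 0 0' && python3 -m jog '0 0 0 0 0 0 0.02; 0 0 0 0 0 0 0.045; 0 0 0 0 0 0 0.045; 0 0 0 0 0 0 0.045; 0 0 0 -0.01 0 0.02 0.045; 0 0 0 -0.026 -0.001 0.056 0.045; 0 0 0 -0.042 -0.0016 0.09 0.045; 0 0 0 -0.042 -0.0016 0.09 0.045' && python3 -c "
from h import *
plan(tool(RP),PC+.19*RP[:,2])"
```

```text
time: 18.0
position: [0.5438, -0.0955, 0.168]
tool_rot: [[-0.049, 0.905, 0.423], [0.999, 0.047, 0.016], [-0.005, 0.424, -0.906]]
ft_force: [-5.2, -1.8, 6.1]
width: 0.0079
time: 18.8
position: [0.5032, -0.0969, 0.2624]
tool_rot: [[-0.05, 0.902, 0.429], [0.999, 0.048, 0.017], [-0.006, 0.43, -0.903]]
ft_force: [0.7, -0.7, -0.3]
width: 0.0449
t 18.8 rot [-0.6637 -0.0195  1.4093] shift [-0.0009 -0.0806 -0.0003] rows 10.391203607730741 1.6118253662657782 w 0.0449
```

Now I turn back to the look pose for a final check.

```bash
python3 -m jog '-0.06 0 0.13 0 -0.01 0 0.085; -0.664 -0.02 1.41 0 -0.08 0 0.085; -0.664 -0.02 1.41 0 -0.08 0 0.085; -0.664 -0.02 1.41 0 -0.08 0 0.085; -0.664 -0.02 1.41 0 -0.08 0 0.085; -0.664 -0.02 1.41 0 -0.08 0 0.085; -0.664 -0.02 1.41 0 -0.08 0 0.085; -0.664 -0.02 1.41 0 -0.08 0 0.085; -0.664 -0.02 1.41 0 -0.08 0 0.085; -0.664 -0.02 1.41 0 -0.08 0 0.085; -0.664 -0.02 1.41 0 -0.08 0 0.085; -0.664 -0.02 1.41 0 -0.08 0 0.085; -0.664 -0.02 1.41 0 -0.08 0 0.085; -0.664 -0.02 1.41 0 -0.08 0 0.085'
python3 - <<'E'
from h import *
c=snap("wrist");pickle.dump((0,c),open("w8.pkl","wb"));a=snap("scene")
pickle.dump((0,a),open("s8.pkl","wb"))
cv2.imwrite("pics/w8.png",crop(c,90,30,330,240,2.4))
E
```

```text
time: 20.2
position: [0.5019, -0.1763, 0.257]
tool_rot: [[-0.907, -0.035, 0.421], [-0.034, 0.999, 0.01], [-0.421, -0.005, -0.907]]
ft_force: [1.4, -0.5, 0.4]
width: 0.0852
```

View pics/w8.png

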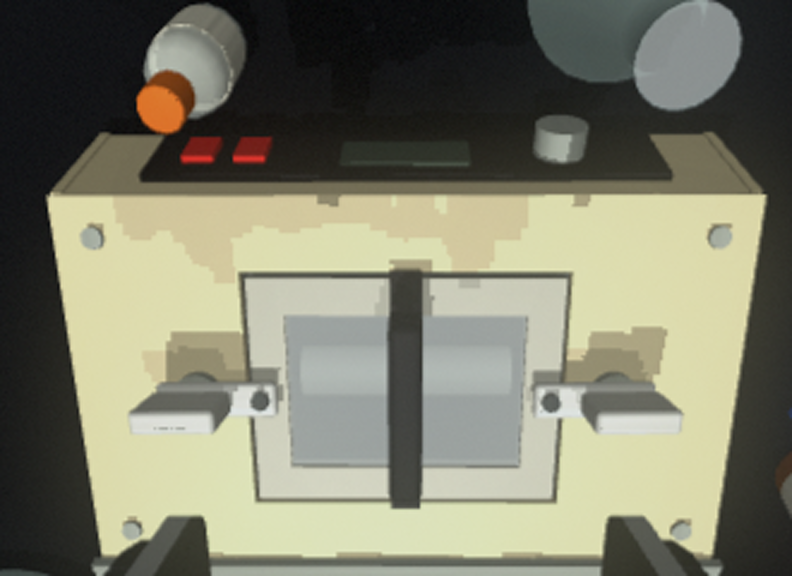

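Both bars point squarely across the cover's rim, with end dots at (260,401) and (551,402). The cover is still flush, and the vial and flask stand where they were. One numeric check, then I hand in.

Run:
```python
from h import *
c=load("w8.pkl");f=lambda L:np.array(L,float)/2.4+[90,30]
loc=lambda uv,h:((onplane(c,f(uv),PC+h*RP[:,2],RP[:,2])-PC)@RP)[:,:2]
s=loc([(92,237),(720,237),(681,530),(132,530)],0).mean(0)
D=loc([(551,402),(260,401)],.0105)-s; print("dots",D.round(4),"angles",D[0,0]/.026,-D[1,0]/.026)
C=loc([(247,279),(566,279),(552,497),(259,497)],.002)-s; print("cover",C.round(4).tolist(),C.mean(0).round(4))
a=load("scene0.pkl")["img"].astype(int);b=load("s8.pkl")["img"].astype(int)
m=np.abs(a-b).max(2)>60
for n,(u,v) in dict(beaker=(325,168),amber=(250,257),screwdriver=(295,275),stopper=(277,187),dial=(320,257),vial=(147,163),flask=(203,165)).items(): print(n,int(m[v-8:v+9,u-8:u+9].sum()),"of 289 px changed")
env.job_done()
```

```text
dots [[ 0.0001  0.0551]
 [-0.0002 -0.0551]] angles 0.004972963899421307 0.008182395153954249
cover [[-0.0451, -0.0588], [-0.045, 0.0595], [0.0438, 0.06], [0.044, -0.0602]] [-0.0006  0.0001]
beaker 0 of 289 px changed
amber 0 of 289 px changed
screwdriver 0 of 289 px changed
stopper 0 of 289 px changed
dial 0 of 289 px changed
vial 0 of 289 px changed
flask 0 of 289 px changed
the job is handed in; nothing more can be done
```

The hatch cover is in the instrument's pocket, handle outwards, with both turnbuttons turned across its rim. I handed the job in with the gripper clear of everything, at about 20 s on the robot's clock (limit 72 s).

- **Turnbuttons before placing:** both measured about 1.36 rad open, above the 1.2 rad limit, so neither needed swinging aside.
- **Placing:** I picked the middle-sized cover out of the tray by its handle and lowered it along the pocket's axis until it touched. The normal force at the wrist was about 16 N at most. I then backed off and released it.
- **Last checks:** the cover is centred to about 0.6 mm and looks square, with an even gap all round. The turnbuttons are within about 0.01 rad of squarely across.
- **Bystanders:** the scene camera shows no change around any of the seven.
- **Not measured directly:** I judged the cover's seating height from the contact force and the even gap. No check failed. One small disagreement was the left turnbutton's open angle, which read 1.38 rad from its end dot and 1.45 rad from its fin; both are above the limit.

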